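# Turn a scriber round by way of a spring clip

## Robot

A 6-joint arm with a two-finger parallel gripper is mounted at the origin on a cart in front of the work surface, level with it; the furniture and walls round the work are solid. World frame = base frame: x ahead of the robot, y to its left, z up, the work surface at z = 0. Lengths are in mm, angles in rad, forces in N, time in s.
With the tool pointing down it reaches from about 225 to 875 mm from the base axis. Payload 3.4 kg.
Tool frame: the origin (TCP) lies midway between the tips of the shut fingers; the grasp point (between the pads) lies manip.grip_point_offset behind it (manip.grip_point_offset is the distance from the TCP to the grasp point, in mm); z points along the fingers, y is the line along which they close (so a half turn about z gives the same grasp; the last joint's range is limited). The gripper opens to 85 mm and grips with 20 to 120 N. Pads are 22 mm wide; open, the fingers measure 114 mm over their backs; the gripper's body (76 mm by 85 mm) begins 54 mm behind the grasp point. The pads swing forward as they close: fully open they stand 13 mm farther back than shut.
Start: joints at [0.98, 0.276, 1.505, -0, 1.361, -0.121], TCP at [260.328, 512.73, 231.328] pointing down, gripper open.
Joint ranges: [-2.89, 2.89], [-0.75, 2.08], [0.22, 2.7], [-1.18, 4.32], [0.11, 2.71], [-2.7, 2.7]. Speed limits (rad/s): [2.57, 2.57, 3.14, 3.14, 3.14, 3.14].

## Interface

Orientations are given as a unit quaternion [w, x, y, z].
In Python, from cell import manip, optics, close_job gives the robot as it stands. The module is installed in compiled form; this text tells all that it offers. Calls block until the motion is done:
- manip.move_to(position, orientation): joint-space move of the TCP to a pose.
- manip.movel(position, rot=None, vel=150, until_force=None): straight line of the TCP; rot=None keeps the orientation; vel is the mean speed in mm/s. With until_force (N) it stops when the force on the tool has changed by that much, and returns True; else False.
- manip.move_joints(angles): joint-space move.
- manip.grip(opening, strength=None): finger opening in mm; strength is the grip in N (None keeps the last); returns when the fingers have stopped.
- manip.wait(seconds).
- manip.ik(position, orientation): joint angles nearest the present ones, or None.
- manip.read_state(): the state.
- optics.read_camera(name): name is "side" or "top" or "wrist"; returns the picture (384x512x3 uint8, red, green, blue); there is no depth.
- optics.get_calibration(name): a dict with "K" (3x3 intrinsics, pixels), "position" and "orientation" of the camera in the world. Camera axes: x right, y down, z forward; pixel columns grow to the right and rows downward; lengths in mm; the calibration is good to about 2 mm. A picture is of the moment at which its call begins: read the wrist's pose just before it. get_calibration takes no time and is no camera call; for the wrist camera it gives the pose at the moment of the call.
A pose or a line that the arm cannot do raises manip.MotionError and nothing moves.
- close_job(): hands the job in; it is judged then, once.
Trained networks look in the newest picture that a camera, given by its name, has taken for a name from the list of things; names that differ only in an ending like _2 or _b are one class to them, and where a whole thing is asked for, a point or a joint stands for the part that bears it (a point fixed in the world has none). Each returns a list of dicts, best first, with "conf" (0 to 1); they miss things now and then, are a little off and sometimes report something else, mostly with a low value. They report only what shows in the picture. A call takes as long as a camera call. They do not tell look-alikes from the thing itself.
- optics.search_frame(name, camera): "bbox" ([centre column, centre row, width, height] in pixels, round what is visible of it).
The state is a dict: "clock": time; "q": joint angles; "joint_vel": joint speeds; "effort": joint torques, N m; "position": TCP position; "tool_rot": TCP orientation; "wrist_force": force on the tool from outside, world axes, zero at the start; "wrist_torque": the same for the moment, N m; "grip_width": finger opening in mm; "finger_force": force on a finger pad.
Only numpy, scipy, OpenCV 4.12 (cv2) and the standard library are available. Lean on these libraries where they do the work, as an engineer would, in place of code of your own. Each camera call takes 0.05 s, during which the arm holds its last target. There are 200 camera calls.

## Task

The scriber lies with its blunt end in the channel of one cradle and its point sticking out. Take it by the pointed half, press it down between the jaws of the spring clip until it sits on the clip's post, and let go of it; then take it by its blunt half and lay it in the other, empty cradle the opposite way round, with the pointed half down in the channel so that the point is guarded.

Things in the scene. Friction and masses are not known exactly. Their poses are not given: they have to be found in the camera images.
- scriber_mid (a point): Scriber: straight aluminium bar, 16 x 16 mm square, 130 mm long, 0.08 kg, dark grooves, dark cap at its blunt end, thin steel point 28 mm long at the other. This point: the bar's centre, half-way up; x runs along the bar to the point (bar x = -65 to +65 mm), z up. It starts seated in the full cradle, blunt half in the channel; only x = +20 to +60 mm can be gripped there.
- scriber_point (a point): Tip of the scriber's steel point, on the bar's centre line, 93 mm from scriber_mid; axes as for scriber_mid.
- clip_seat (a point): Fixed spring clip: a post 36 x 10 mm, top 30 mm above the bench, between two sprung leaf jaws (x = -13 to +13 mm, 13 mm apart) that flare to a 28 mm mouth, 64 mm up. This point: centre of a seated bar, 38 mm up; x along the bar (scriber may look either way), z up. Press in from above, about 5 N; pull straight up, 3 to 12 N. The bar's halves stick out free at both sides.
- cradle_b_seat (a point): The empty cradle, fixed (the full one is alike): wooden channel open above and at both ends, 28 mm wide inside, floor 30 mm and rim 58 mm above the bench. This point: where the bar's centre shall lie, 38 mm up; x along the channel, z up. The channel spans x = +15 to +105 mm; from there to x = -33 mm only an 8 mm wide rest lies under the bar, so its other half can be gripped.
Not all that is in view belongs to the job. Leave any blue or yellow look-alike of the part that bears clip_seat alone.

How it is judged (in metres and radians):
On the way, in this order (a step that is already met when the one before it is completed fails the run):
1. the scriber sits in the spring clip and the fingers have let go of it (x of scriber_mid in the frame of clip_seat between -0.02 and 0.02 m and y of scriber_mid in the frame of clip_seat between -0.008 and 0.008 m and z of scriber_mid in the frame of clip_seat between -0.006 and 0.006 m and angle between the x axis of scriber_mid and the x axis of clip_seat, either way round below 0.2 rad and contact force between the fingers and scriber below 0.1 N), for 0.2 s.
2. it has been lifted out of the clip, gripped by its blunt half (x of the grasp point in the frame of scriber_mid below -0.01 m and distance between scriber_mid and clip_seat above 0.04 m and contact force between the fingers and scriber above 0.5 N), for 0.2 s.
At the end, for the whole second after the job is handed in: The scriber rests, released and still, in the formerly empty cradle, its pointed half in the channel: its middle within 20 mm along, 12 mm across and 8 mm in height of the seat point, its point toward the channel's +x, its axis within 0.2 rad of the channel's (x of scriber_mid in the frame of cradle_b_seat between -0.02 and 0.02 m and y of scriber_mid in the frame of cradle_b_seat between -0.012 and 0.012 m and z of scriber_mid in the frame of cradle_b_seat between -0.008 and 0.008 m and x of scriber_point in the frame of cradle_b_seat above 0.06 m and angle between the x axis of scriber_mid and the x axis of cradle_b_seat, either way round below 0.2 rad and linear speed of scriber below 0.02 m/s and contact force between the fingers and scriber below 0.1 N); the robot touches nothing.
It also fails if it takes over 51 s, if anything falls off the work surface, if the arm or the gripper's body presses on something with over 40 N, if the wrist force passes 120 N, or if a joint passes its speed limit or range.

## Working session

There is one attempt and no reset: what is moved stays moved. The work goes in short steps, each a Python script; the robot and the scene stay as the last script left them, time stands still between calls to the robot, and variables do not carry over. Pictures are saved under pics/ and viewed, at most 10 in all, crops included, and the job is handed in when it is done.

```bash
mkdir -p pics; ls
cat > h.py <<'E'
import numpy as np, cv2
from scipy.spatial.transform import Rotation as R
from cell import manip, optics, close_job
def cal(n):
    c=optics.get_calibration(n); q=c["orientation"]
    return np.array(c["K"]),np.array(c["position"]),R.from_quat([q[1],q[2],q[3],q[0]]).as_matrix()
def ray(n,u,v,z,c=None):
    K,p,M=c or cal(n); d=M@np.linalg.solve(K,[u,v,1.]); return p+d*(z-p[2])/d[2]
def proj(n,P,c=None):
    K,p,M=c or cal(n); x=K@(M.T@(np.asarray(P,float)-p)); return x[:2]/x[2]
def snap(n,f=None):
    im=optics.read_camera(n)
    if f: cv2.imwrite("pics/"+f,im[:,:,::-1])
    return im
def quat(yaw): # tool down, tool y axis at angle yaw+90 (tool x at yaw)
    q=(R.from_euler('z',yaw)*R.from_euler('x',np.pi)).as_quat(); return [q[3],q[0],q[1],q[2]]
E
python3 - <<'E'
from h import *
for n in("top","side"):
    im=snap(n)
    cv2.imwrite("pics/%s0.png"%n,im[:,:,::-1])
    K,p,M=cal(n);print(n,K[0,0],p.round(),M.round(2).tolist())
    for k in("scriber_mid","clip_seat","cradle_b_seat","scriber_point"):
        print(k,[(np.round(d["bbox"]).tolist(),round(d["conf"],2),ray(n,*d["bbox"][:2],40).round().tolist()) for d in optics.search_frame(k,n)])
s=manip.read_state();print(s["clock"],s["tool_rot"],manip.grip_point_offset,s["grip_width"])
E
```

```text
pics
top 368.4164427809731 [ 378.   27. 1115.] [[0.03, -1.0, 0.04], [-1.0, -0.03, -0.02], [0.02, -0.04, -1.0]]
scriber_mid [([260.0, 186.0, 29.0, 19.0], 0.62, [432.0, 15.0, 40.0]), ([356.0, 186.0, 10.0, 48.0], 0.61, [441.0, -269.0, 40.0])]
clip_seat [([259.0, 186.0, 24.0, 20.0], 0.95, [432.0, 18.0, 40.0]), ([306.0, 172.0, 19.0, 21.0], 0.86, [477.0, -120.0, 40.0]), ([129.0, 188.0, 22.0, 20.0], 0.8, [417.0, 393.0, 40.0])]
cradle_b_seat [([175.0, 155.0, 23.0, 45.0], 0.77, [517.0, 263.0, 40.0])]
scriber_point [([356.0, 187.0, 14.0, 48.0], 0.53, [436.0, -267.0, 40.0])]
side 427.6677112002543 [  501. -1117.   734.] [[1.0, 0.04, -0.05], [0.07, -0.5, 0.86], [0.01, -0.86, -0.5]]
scriber_mid [([249.0, 253.0, 61.0, 11.0], 0.57, [445.0, -266.0, 40.0])]
clip_seat [([264.0, 228.0, 26.0, 31.0], 0.92, [477.0, -153.0, 40.0]), ([252.0, 198.0, 20.0, 25.0], 0.76, [433.0, 1.0, 40.0]), ([254.0, 149.0, 15.0, 19.0], 0.53, [421.0, 354.0, 40.0])]
cradle_b_seat [([273.0, 165.0, 25.0, 21.0], 0.72, [495.0, 223.0, 40.0])]
scriber_point [([245.0, 253.0, 58.0, 12.0], 0.58, [433.0, -265.0, 40.0]), ([252.0, 199.0, 20.0, 25.0], 0.34, [434.0, -8.0, 40.0])]
0.5 [ 5.13543739e-06  2.32750900e-01  9.72536384e-01 -3.73393447e-06] 18.700000000000003 85.4772494756624
```

Run:
```python
import cv2,numpy as np
a=cv2.imread("pics/top0.png")[120:245,95:395];b=cv2.imread("pics/side0.png")[125:290,190:340]
a=cv2.resize(a,(800,333),interpolation=cv2.INTER_CUBIC)
b=cv2.resize(b,(545,600),interpolation=cv2.INTER_CUBIC)
cv2.imwrite("pics/a.png",a);cv2.imwrite("pics/b.png",b)
```

```text
(no output)
```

View pics/a.png

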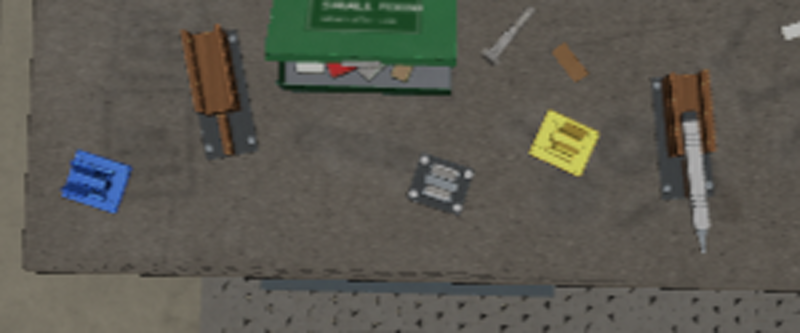

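View pics/b.png

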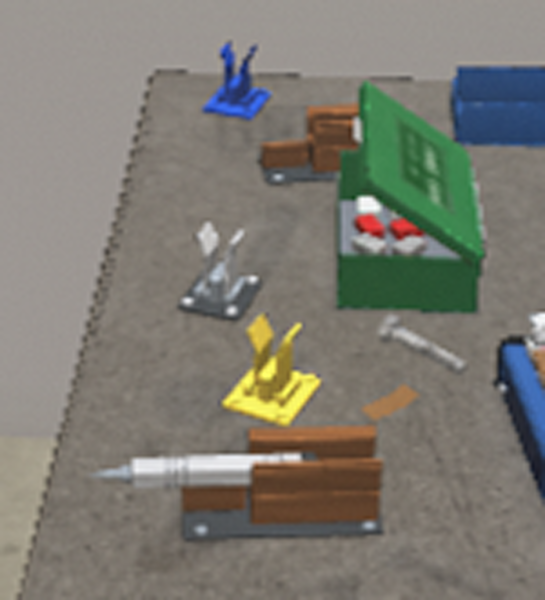

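The steel-grey clip at top px (260,188) is the one meant: its leaves and post are bare metal. Yellow (306,172) and blue (129,188) are look-alikes. The scriber lies at (356,187) with its point toward the robot. The empty cradle is at (175,155), with its channel away from the robot and its rest toward it. Next I'll look from the wrist over each.

Run:
```python
from h import *
K,p,M=cal("wrist"); s=manip.read_state(); q=s["tool_rot"]; T=R.from_quat([q[1],q[2],q[3],q[0]]).as_matrix()
print(K.round(),(T.T@(p-s["position"])).round(1),(T.T@M).round(3).tolist())
off=T.T@(p-s["position"])
def over(x,y,h,n,yaw):
    qq=quat(yaw); Tn=R.from_quat([qq[1],qq[2],qq[3],qq[0]]).as_matrix()
    # aim optical axis at (x,y,40)
    Mz=(Tn@T.T@M)[:,2]; o=Tn@off
    tcp=np.array([x,y,40])-Mz/abs(Mz[2])*(h+o[2]-40)-o; tcp[2]=h
    for i in (0,1):
        try: manip.move_to(tcp.tolist(),qq); break
        except manip.MotionError as e: print(e); qq=quat(yaw+np.pi); 
    c=cal("wrist"); snap("wrist",n+".png"); np.savez("pics/"+n,K=c[0],p=c[1],M=c[2])
    for k in("scriber_mid","clip_seat","cradle_b_seat"):
        print(n,k,[(np.round(d["bbox"]).tolist(),round(d["conf"],2)) for d in optics.search_frame(k,"wrist")])
    s=manip.read_state();print(s["clock"],s["position"].round(),s["q"].round(2)) if hasattr(s["position"],"round") else print(s["clock"],s["position"],s["q"])
over(510,250,200,"wb",0)
over(432,10,200,"wc",0)
over(440,-267,200,"wa",0)
```

```text
[[326.   0. 257.]
 [  0. 326. 191.]
 [  0.   0.   1.]] [ 8.280e+01 -1.000e-01 -1.412e+02] [[0.0, -0.947, -0.321], [1.0, 0.0, -0.0], [0.0, -0.321, 0.947]]
wb scriber_mid []
wb clip_seat [([127.0, 262.0, 72.0, 70.0], 0.78), ([470.0, 256.0, 84.0, 78.0], 0.61)]
wb cradle_b_seat [([242.0, 169.0, 88.0, 137.0], 0.94)]
2.45 [529. 250. 200.] [0.32 0.31 1.53 0.   1.3  1.89]
wc scriber_mid []
wc clip_seat [([256.0, 190.0, 66.0, 75.0], 0.87), ([391.0, 136.0, 88.0, 71.0], 0.73)]
wc cradle_b_seat [([30.0, 119.0, 59.0, 99.0], 0.67)]
3.6417 [452.  11. 200.] [-0.13  0.11  1.8   0.    1.23  1.44]
wa scriber_mid [([254.0, 191.0, 33.0, 149.0], 0.63)]
wa clip_seat [([119.0, 145.0, 83.0, 70.0], 0.95), ([20.0, 195.0, 35.0, 58.0], 0.79)]
wa cradle_b_seat []
4.9167 [ 460. -266.  200.] [-0.66  0.23  1.65  0.    1.26  0.91]
```

Run:
```python
import cv2
for n,(r0,r1,c0,c1) in dict(wb=(80,260,150,350),wc=(125,260,176,356),wa=(60,280,180,400)).items():
    s=min(800/(c1-c0),600/(r1-r0)); s=int(s*2)/2; print(n,s)
    im=cv2.imread(f"pics/{n}.png")[r0:r1,c0:c1]
    cv2.imwrite(f"pics/{n}z.png",cv2.resize(im,None,fx=s,fy=s,interpolation=cv2.INTER_CUBIC))
```

```text
wb 3.0
wc 4.0
wa 2.5
```

View pics/wbz.png

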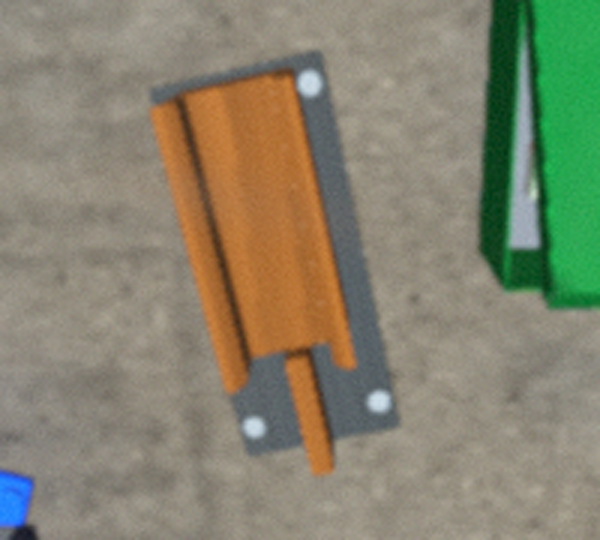

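View pics/wcz.png

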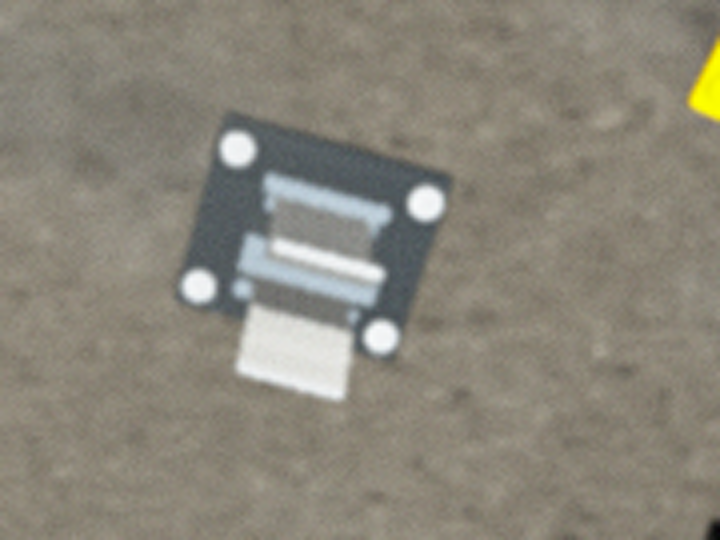

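View pics/waz.png

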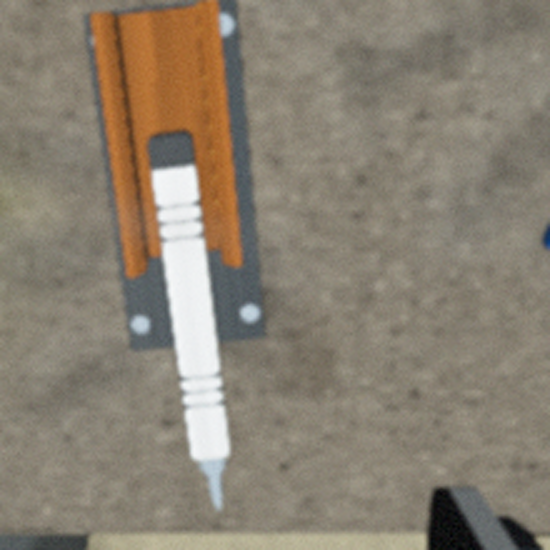

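```bash
cat >> h.py <<'E'
def ld(n):
    d=np.load(f"pics/{n}.npz"); return d["K"],d["p"],d["M"]
E
python3 - <<'E'
from h import *
def pts(n,r0,c0,s,L):
    c=ld(n); return np.array([ray(0,c0+u/s-.5+.5/s,r0+v/s-.5+.5/s,z,c) for u,v,z in L])
P=lambda n,r0,c0,s,L: print(n,pts(n,r0,c0,s,L).round(1).tolist())
P("wa",60,180,2.5,[(170,133,46),(210,460,46),(214,460,38),(219,509,38)])
P("wb",80,150,3,[(323,470,30),(298,350,30),(248,357,30),(330,343,30),(235,390,58),(342,367,58),(168,103,58),(283,73,58),(255,427,6),(379,402,6),(310,83,6)])
w=pts("wc",125,176,4,[(238,149,6),(426,203,6),(380,337,6),(199,286,6),(240,376,64),(343,401,64),(272,244,64),(384,277,64),(272,244,30),(384,277,30)])
print(w.round(1).tolist()); print("centre",w[:4].mean(0)); 
e=(w[1]-w[0])+(w[2]-w[3]); th=np.arctan2(e[1],e[0]);print("th",th, w[:4].mean(0))
c=ld("wc");m=w[:4].mean(0);a=np.array([np.cos(th),np.sin(th),0]);b=np.array([-a[1],a[0],0])
for name,hx,hy,z in(("post",18,5,30),("post2",5,18,30),("mouth",13,14,64),("neck",13,6.5,46)):
    print(name,[(4*(proj(0,[*(m+sx*hx*a+sy*hy*b)[:2],z],c)-[176,125])+1.5).round().tolist() for sx in(-1,1) for sy in(-1,1)])
E
```

```text
wa [[514.8, -257.8, 46.0], [385.7, -272.9, 46.0], [381.4, -274.7, 38.0], [358.2, -277.0, 38.0]]
wb [[455.5, 249.6, 30.0], [500.4, 258.1, 30.0], [497.9, 275.0, 30.0], [502.9, 247.3, 30.0], [497.2, 277.1, 58.0], [504.8, 243.8, 58.0], [584.6, 293.7, 58.0], [592.9, 261.0, 58.0], [461.2, 275.0, 6.0], [471.4, 228.8, 6.0], [586.2, 254.1, 6.0]]
[[453.6, 33.2, 6.0], [438.9, -16.7, 6.0], [400.4, -4.9, 6.0], [415.3, 44.7, 6.0], [413.8, 29.9, 64.0], [407.5, 6.1, 64.0], [445.9, 22.1, 64.0], [438.1, -3.0, 64.0], [435.0, 23.6, 30.0], [426.3, -4.6, 30.0]]
centre [427.03775236  14.07414375   6.        ]
th -1.8610850346265608 [427.03775236  14.07414375   6.        ]
post [[236.0, 273.0], [247.0, 237.0], [372.0, 311.0], [384.0, 275.0]]
post2 [[271.0, 332.0], [311.0, 203.0], [309.0, 343.0], [350.0, 214.0]]
mouth [[237.0, 362.0], [270.0, 251.0], [345.0, 392.0], [381.0, 283.0]]
neck [[250.0, 305.0], [265.0, 257.0], [353.0, 334.0], [369.0, 286.0]]
```

The positions fit the given dimensions: the bar measures 130.0 mm, the channel 89 mm and the clip mouth lies where it should. The clip is confirmed as the bare-metal one. Now I'll grasp the pointed half and press the scriber into the clip.

```bash
cat >> h.py <<'E'
MID=np.array([450.25,-265.35]);AS=np.arctan2(-15.1,-129.1)
CL=np.array([426.7,14.0]);AC=-1.861
CB=np.array([486.0,257.0]);AB=0.19
u=lambda a:np.array([np.cos(a),np.sin(a)])
def st(t=""):
    s=manip.read_state();print(t,round(s["clock"],2),np.round(s["position"],1),np.round(s["wrist_force"],1),round(s["grip_width"],1),np.round(s["finger_force"],1))
E
python3 - <<'E'
from h import *
g=MID+31*u(AS);q=quat(AS+np.pi)
manip.grip(45,90)
manip.move_to([*g,90],q);manip.movel([*g,19.3],vel=100,until_force=15);st("at")
manip.grip(0,90);st("grip")
manip.movel([*g,150],vel=200);st("lift")
g=CL+31*u(AC)
manip.move_to([*g,110],quat(AC+np.pi));st("over")
snap("wrist","h1.png")
snap("side","s1.png")
E
python3 -c "
import cv2,numpy as np
a=cv2.imread('pics/h1.png');b=cv2.imread('pics/s1.png')[130:258,190:320]
cv2.imwrite('pics/h1m.png',np.hstack([a[:,100:],cv2.resize(b,(384,384))]))"
```

```text
at 6.79 [ 420.2 -269.5   20. ] [ 0.5 -0.   0. ] 45.2 0.0
grip 7.17 [ 419.9 -269.3   20.2] [-0.4  1.7  5.8] 14.3 87.8
lift 7.97 [ 418.6 -268.3  148.9] [-0.6 -0.6 -0.7] 14.3 87.6
over 8.97 [418.4 -16.4 109.8] [-0.7 -0.1 -0.9] 14.2 87.7
```

View pics/h1m.png

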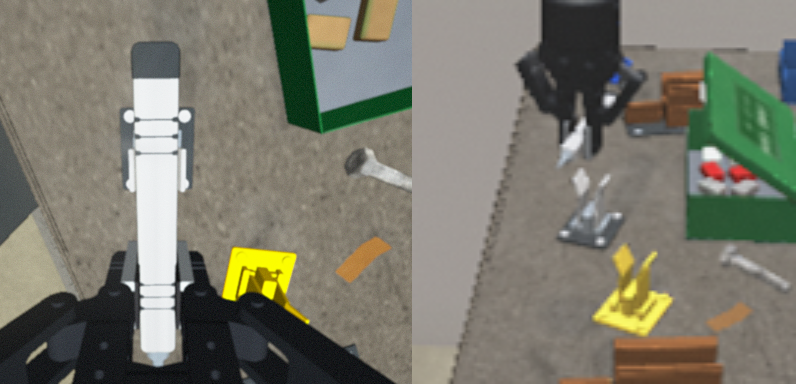

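The held bar lines up with the clip, with its cap end at px (255,42) and the clip behind it near row 150. I'll check the bar's position along its axis from the cap, then press.

Run:
```python
from h import *
s=manip.read_state();p=np.array(s["position"][:2])
e=ray("wrist",255,42,s["position"][2]+26.7)[:2];x=np.dot(e-p,u(AC));print("grip x on bar",-65-x, "lat",np.dot(e-p,u(AC+np.pi/2)))
gx=31
g=CL+gx*u(AC)
manip.movel([*g,60],vel=120);st("pre")
r=manip.movel([*g,18.7],vel=40,until_force=35);st(("press",r))
manip.grip(40);st("open")
manip.wait(0.3)
manip.movel([*g,110],vel=250);st("up")
g2=CL-31*u(AC)
manip.movel([*g2,110],vel=200)
c=cal("wrist");snap("wrist","h2.png");np.savez("pics/h2",K=c[0],p=c[1],M=c[2]);snap("side","s2.png")
print([(np.round(d["bbox"]).tolist(),round(d["conf"],2)) for d in optics.search_frame("scriber_mid","wrist")] if 0 else "");st()
for x in(-65,65):print(proj("wrist",[*(CL+x*u(AC)),46]))
import cv2
a=cv2.imread('pics/h2.png');b=cv2.imread('pics/s2.png')[150:240,210:300]
cv2.imwrite('pics/h2m.png',np.hstack([a[:,100:],cv2.resize(b,(384,384))]))
```

```text
grip x on bar 29.216836971314194 lat -0.5362669465027008
pre 9.64 [418.3 -16.2  60.2] [ 0.5  0.1 -0.8] 14.1 87.7
('press', False) 10.82 [417.9 -15.8  19.9] [-3.   0.1 16.7] 14.5 90.6
open 11.19 [417.5 -15.7  18.4] [-0.1  0.3 -0.3] 40.0 0.0
up 12.01 [417.9 -15.7 110.5] [ 0.3 -0.4 -0.2] 40.0 0.0

 12.57 [434.5  43.1 109.1] [-0.  -0.5  0. ] 40.1 0.0
[258.69812822 158.92416776]
[258.40514914 324.39102202]
```

View pics/h2m.png

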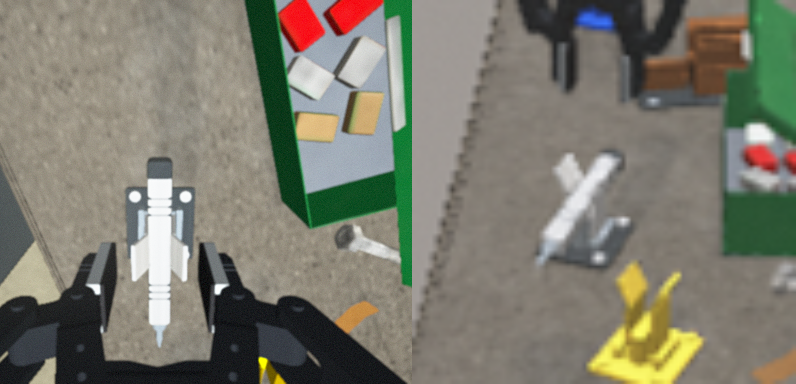

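The scriber sits in the clip: its cap end is at px (259,158) where I predicted (259,159), its tip is at (259,345), and both jaws stand beside it. Now I'll take the blunt half and pull straight up.

Run:
```python
from h import *
g=CL-31*u(AC)
manip.movel([*g,19.3],vel=120,until_force=15);st("at")
manip.grip(0,110);st("grip")
manip.movel([*g,70],vel=50);st("out")
manip.movel([*g,230],vel=250);manip.wait(.25);st("lift")
t=CB-31*u(AB)
manip.move_to([*t,230],quat(AB-np.pi));st("B")
manip.movel([*t,110],vel=200);manip.wait(.2);st("over B")
snap("wrist","h3.png");snap("side","s3.png")
for x in(-65,65):print(proj("wrist",[*(CB+x*u(AB)),110+26.7]))
a=cv2.imread('pics/h3.png');b=cv2.imread('pics/s3.png')[110:200,220:310]
cv2.imwrite('pics/h3m.png',np.hstack([a[:,100:],cv2.resize(b,(384,384))]))
```

```text
at 13.47 [436.1  43.5  19.7] [-0.   0.3  0.4] 40.1 0.0
grip 13.82 [436.2  43.7  20.1] [-1.9  0.7  6.3] 13.8 107.4
out 14.99 [435.3  43.7  69.7] [ 0.   0.1 -1.3] 14.3 112.1
lift 16.03 [434.8  43.7 228.6] [-0.8  0.5 -0.9] 13.8 112.1
B 17.48 [455.5 250.8 229.8] [-0.3  0.4 -0.1] 13.7 112.1
over B 18.43 [456.6 251.5 111.4] [-0.1 -0.6 -0.5] 14.1 112.1
[257.07047594 213.8012396 ]
[257.04404983 448.75636289]
```

View pics/h3m.png

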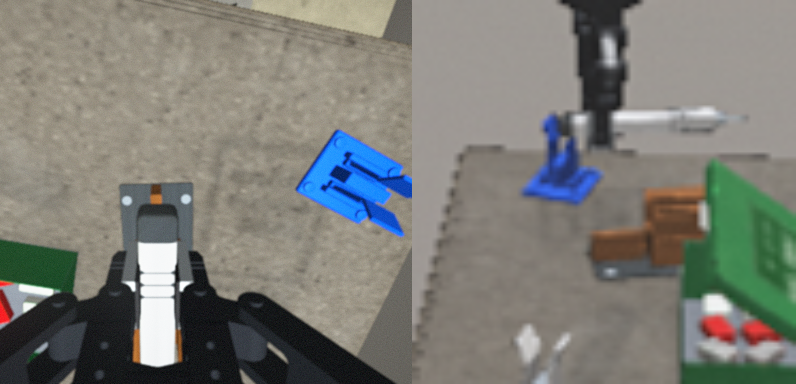

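The bar is level and lined up with the empty cradle: bar axis at column 257, channel walls even on both sides near columns 236 and 283, rest below it. I'll lower it and release.

Run:
```python
from h import *
t=CB-29*u(AB)
manip.movel([*t,60],vel=150);st("pre")
r=manip.movel([*t,18.8],vel=50,until_force=10);st(("down",r))
manip.grip(40);manip.wait(.2);st("open")
manip.movel([*t,120],vel=150);st("up")
tt=CB-90*u(AB);manip.movel([*tt,180],vel=200);manip.wait(.2)
snap("wrist","h4.png");snap("side","s4.png");st()
for x,z in((-65,46),(65,46),(93,38)):print(proj("wrist",[*(CB+x*u(AB)),z]))
a=cv2.imread('pics/h4.png');b=cv2.imread('pics/s4.png')[120:200,240:320]
cv2.imwrite('pics/h4m.png',np.hstack([a[:,100:],cv2.resize(b,(384,384))]))
```

```text
pre 19.01 [457.7 251.6  60.2] [ 1.3 -0.2 -1.9] 13.9 112.1
('down', True) 19.77 [456.8 251.3  20.2] [-0.8  0.1  5.9] 14.0 112.9
open 20.33 [456.  250.9  19.6] [-0.  -0.5  1.2] 40.2 0.0
up 21.15 [456.8 251.2 119.3] [ 0.7 -0.3 -0.9] 39.9 0.0
 22.02 [397.9 239.9 179.1] [ 0.4  0.1 -0.3] 40.2 0.0
[257.51249878 207.25045472]
[257.48819104 325.19607369]
[257.48357675 341.21355898]
```

View pics/h4m.png

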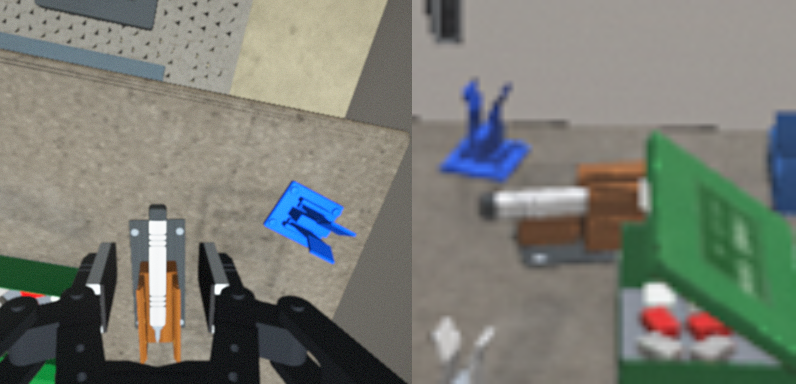

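The scriber lies level in the cradle with its cap at (257,205) and its tip at (257,341) in the channel, both within about 2 px of prediction. The gripper is clear.

```bash
python3 -c "
from h import *
print(close_job())"
```

```text
the job is handed in; nothing more can be done
None
```

The job is handed in at about 22 s of the 51 s allowed: the scriber was pressed into the steel-grey clip, regripped by its blunt half, and now lies released in the formerly empty cradle with its point in the channel (no verdict was returned).

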